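# Shut and latch the filter box

## Robot

A 6-joint arm with a two-finger parallel gripper is mounted at the origin on the work surface. World frame = base frame: x ahead of the robot, y to its left, z up, the work surface at z = 0. Lengths are in m, angles in rad, forces in N, time in s.
With the tool pointing down it reaches from about 0.4 to 0.925 m from the base axis. Payload 12.5 kg.
Tool frame: the origin (TCP) lies midway between the tips of the shut fingers; the grasp point (between the pads) lies 19 mm behind it; z points along the fingers, y is the line along which they close (so a half turn about z gives the same grasp; the last joint's range is limited). The gripper opens to 95 mm and grips with 3 to 60 N. Pads are 20 mm wide; open, the fingers measure 119 mm over their backs; the gripper's body (75 mm by 180 mm) begins 59 mm behind the grasp point.
Start: joints at [1.172, 0.491, 1.559, -0, 1.092, -0.106], TCP at [0.18, 0.598, 0.215] pointing down, gripper open.
Joint ranges: [-3.1, 3.1], [-0.84, 2.19], [0.05, 2.79], [-1.13, 4.28], [0.06, 2.93], [-2.69, 2.69]. Speed limits (rad/s): [2.22, 2.22, 2.79, 3.14, 3.14, 3.14].

## Interface

Orientations are given as a unit quaternion [w, x, y, z].
In Python, from bench import monitor, cams, env, spotter gives the robot as it stands.
- The arm moves only by the tool play_rows, never from a script. Its argument "increments" is a list of rows, each a list of 6 numbers: the shift along the world's x, y, z in cm, then the turn, a rotation vector about the world's x, y, z in degrees. In form: [[tx, ty, tz, rx, ry, rz], ...]. A call has 1 to 12 rows; each row is the pose to reach, as a shift and turn from the pose commanded when the call began; what a row does not reach only later rows make up. A row lasts 1/10 s, in which the tool goes at most 50 mm and 8.59 degrees, less where a joint would pass 70% of its speed; a pose out of reach is approached as far as the arm can. A call with a gripper value outside its range is refused whole. "jaw" is the closure, from 0 (fully open) to 1 (shut), set as the call begins (left out, the last holds). The fingers move at their own pace and stop on an object; the grip force is fixed at half the most. Time passes only in rows, so rows that repeat a pose let the fingers close. It gives the time, the measured TCP pose, the force, the opening and the grip force at its end, in the units of the state.
- monitor.read_state(): the state, without advancing time (a new reading comes with each control period).
- cams.capture(name): name is "side" or "top" or "wrist"; returns the picture (400x640x3 uint8, red, green, blue); there is no depth.
- cams.camera_model(name): a dict with "fx", "fy", "cx", "cy" (pixels), "position" and "orientation" of the camera in the world; the wrist camera has in their place "T_tool_cam" (4x4, takes a point from camera to tool coordinates, whose origin is the TCP and whose axes are the flange's). Camera axes: x right, y down, z forward; pixel columns grow to the right and rows downward; lengths in m; the calibration is good to about 2 mm. A picture is of the moment at which its call begins: read the wrist's pose just before it. camera_model takes no time and is no camera call.
- env.finish_job(): hands the job in; it is judged then, once.
Trained networks look in the newest picture that a camera, given by its name, has taken for a name from the list of things; names that differ only in an ending like _2 or _b are one class to them, and where a whole thing is asked for, a point or a joint stands for the part that bears it (a point fixed in the world has none). Each returns a list of dicts, best first, with "conf" (0 to 1); they miss things now and then, are a little off and sometimes report something else, mostly with a low value. They report only what shows in the picture. A call takes as long as a camera call.
- spotter.search_frame(camera, target): "uv" ([column, row] in pixels, amid what is visible of it).
- spotter.outline_of(camera, target): "region" (400x640 bool, what is visible of it) and "uv" ([column, row] in pixels, amid what is visible of it).
- spotter.pinpoint(camera, target): "uv" ([column, row] in pixels: a listed point, or the origin of a listed thing).
The state is a dict: "t": time; "joint_pos": joint angles; "joint_vel": joint speeds; "joint_efforts": joint torques, N m; "ee_pos": TCP position; "orientation": TCP orientation; "wrist_force": force on the tool from outside, world axes, zero at the start; "moment": the same for the moment, N m; "finger_gap": finger opening in m; "finger_force": force on a finger pad.
Only numpy, scipy, OpenCV 4.12 (cv2) and the standard library are available. Lean on these libraries where they do the work, as an engineer would, in place of code of your own. Each camera call takes 0.05 s, during which the arm holds its last target. There are 200 camera calls.

## Task

The filter in the extraction box has been changed: push its drop-down door shut and press it firmly until you feel the gasket give, swing the wire bail of the draw latch down over the keeper on the door's top edge and draw it back under the lip until it sits tight against the keeper, then push the lever back over centre until it is fully home and the door is clamped. Work by feel with steady, moderate pressure: do not strain the door or the lever or bend the thin wire, and leave the other things on the bench where they are. Finish with the gripper clear of the box.

Things in the scene. Friction and masses are not known exactly. Their poses are not given: they have to be found in the camera images.
- filter_box: Green sheet-steel filter box on rubber feet, fixed to the bench: 220 mm deep (x), 260 mm wide (y), its flat roof 180 mm above the bench, with a 100 mm duct collar standing 50 mm out of each side. Origin: centre of the underside, on the bench. Its x axis points from the door to the closed back, y along the door's width, z up. The door is on the -x side, the latch on the roof in the middle of the width (y = 0).
- door (a joint): Angle of the drop-down door, rad; grows as its top swings outward (-x of the box). 0: it touches the soft gasket and goes no further (the rest is the joint gasket). Door and gasket are fitted by hand, up to 1.5 mm further in or out each time: feel for the touch. The hinge is stiff: the door stays where it is left and takes 3 to 5 N at its top edge to move.
- gasket (a joint): How far the door, once touching, is pressed into its gasket, rad: 0 free, about -0.015 clamped (2.5 mm at the top edge). It springs back with roughly 20 N per mm at the top edge. Pressing just below the top edge with 16 to 22 N beds it (-0.0035 or beyond, too little to read off reliably: feel for it).
- door_panel: The door: green pan 250 mm wide, 164 mm high, 26 mm thick. Origin: on the hinge axis, at the middle of its lower inner edge, 115 mm in front of the box's centre and 16 mm above the bench; axes as the box's when shut. Its outer face is at x = -26 mm; its top flange, z = 164 mm, is level with the box's roof when shut. More than 30 N on it bends it.
- keeper: Zinc-plated hook on the middle of the door's top flange, 18 mm wide: base plate, upright wall, and a lip that overhangs outward, away from the box. Origin: top of the flange at the door's inner edge; axes as the door's. Here the wall's outer face is at x = -6.5 mm, the lip ends at x = -10 mm and spans z = 10 to 13 mm, the plate's top is at z = 2 mm, the flange ends at x = -26 mm.
- keeper_throat (a point): Where the bail's bar sits in the keeper: centre of the wire when it lies on the base plate against the wall, under the lip.
- bail: The latch's U of 5 mm steel wire, 49 mm wide, 72 mm from its pins to its cross bar. Origin: midway between the pins, which sit in the lever 16 mm from its pivot; x points from the bar back to the pins, y along the bar. It swings stiffly and stays where left (starts upright): unless its bar is caught under the lip it lifts as the lever closes. Swung down with the lever open, the bar lands on the plate 5 to 12 mm outside the throat.
- bail_bar (a point): Middle of the bail's cross bar (centre of the wire). The wire bends if pressed with more than 25 N.
- lever_pivot (a point): Middle of the lever's pivot axis (along the box's y), 12 mm above the roof, fixed to the box.
- lever (a joint): Angle of the lever, rad. 0: fully home, handle flat over the roof, pointing to the box's back (+x). Grows as the handle swings up and forward: 1.57 upright, 2.02 open stop. It stays where it is left; pulling the bail in turns it along (6 to 8 N) to some 1.3. With the bail hooked the load at the tip rises to about 5 N near 0.9; at 0.2 it passes centre and the bail pulls it home.
- handle: The lever's handle: zinc-plated strip 30 mm wide. Origin: on the pivot axis; axes as the box's when the lever is home. The strip runs along its x from 10 to 56 mm; its upper face (the one to push, facing the door when the handle is up) is at z = 6 mm; then it turns up slightly to its end at x = 64 mm, z = 9 mm.
- handle_tip (a point): Point on the handle's upper face, 56 mm from the pivot axis, where the upturned end begins. The handle must not be loaded with more than 25 N.
- spray_can: Bystander: plain aluminium spray can, 56 mm across, 150 mm tall. Origin: centre of its foot.
- wrench: Bystander: steel spanner, 190 mm long, lying on the bench. Origin: middle of its underside.
- parts_tray: Bystander: open cardboard parts tray, 170 x 100 x 60 mm. Origin: centre of its underside.
- old_filter: Bystander: the old filter, a grey pleated panel in a cardboard frame, 150 x 240 x 33 mm. Origin: centre of its underside.

How it is judged:
On the way, in this order (a step that is already met when the one before it is completed fails the run):
1. the door is pressed into its gasket (by 0.0035 rad or more, which takes some 14 N near its top edge) with the lever still open (value of joint door below 0.01 rad and value of joint gasket below -0.0035 rad and value of joint lever above 1.2 rad), for 0.1 s.
2. the bail's bar is drawn tight into the keeper (4 N or more between them), below its lip and against its wall, with the lever not yet thrown (above 0.9 rad) (x of bail_bar in the frame of keeper between -0.0105 and -0.004 m and z of bail_bar in the frame of keeper below 0.0095 m and contact force between bail and keeper above 4 N and value of joint lever above 0.9 rad and value of joint door below 0.01 rad), for 0.1 s.
At the end, for the whole second after the job is handed in: The lever is home (within 0.05 rad of its stop) and still, the bail's bar sits under the keeper's lip against its wall, and the door is drawn onto the compressed gasket (pressed in by over 0.008 rad) (value of joint lever below 0.05 rad and x of bail_bar in the frame of keeper between -0.012 and -0.004 m and z of bail_bar in the frame of keeper below 0.0095 m and value of joint door below 0.01 rad and value of joint gasket below -0.008 rad and velocity of joint lever between -0.05 and 0.05 rad/s); the robot touches nothing.
It fails at once if the bail wire is pressed with more than 25 N (contact force between any of the fingers, the arm and bail above 25 N).
It fails at once if the lever or its handle is pressed with more than 25 N (contact force between any of the fingers, the arm and handle above 25 N).
It fails at once if the door or its keeper is pressed with more than 30 N (contact force between any of the fingers, the arm and door_panel above 30 N).
It fails at once if a bystander (spray can, spanner, parts tray, old filter) is shoved more than 20 mm (distance of any of spray_can, wrench, parts_tray, old_filter from where it was at the start of the episode above 0.02 m).
It also fails if it takes over 67 s, if anything falls off the work surface, if the arm or the gripper's body presses on something with over 40 N, if the wrist force passes 120 N, or if a joint passes its speed limit or range.

## Working session

There is one attempt and no reset: what is moved stays moved. The work goes in short steps, Python scripts to look and compute and a tool call to move; the robot and the scene stay as the last step left them, time stands still between calls to the robot, and variables do not carry over. Pictures are saved under pics/ and viewed, at most 10 in all, crops included, and the job is handed in when it is done.

Besides the shell and the picture viewer there is one more tool, called after "Request:" as name(argument=value, ...) on one line, values as JSON. play_rows: Moves the arm, as the interface text tells. Its arguments: {"type":"object","properties":{"increments":{"type":"array","items":{"type":"array","items":{"type":"number"}}},"jaw":{"type":"number"}},"required":["increments"]}

```bash
mkdir -p pics; ls; cat > h.py <<'E'
import numpy as np, cv2
from scipy.spatial.transform import Rotation as R
from bench import monitor, cams, env, spotter
def q2R(q): return R.from_quat([q[1],q[2],q[3],q[0]]).as_matrix()
def cam(name):
    m=cams.camera_model(name)
    if 'T_tool_cam' in m:
        s=monitor.read_state(); T=np.eye(4); T[:3,:3]=q2R(s['orientation']); T[:3,3]=s['ee_pos']
        T=T@np.array(m['T_tool_cam']); return m,T[:3,:3],T[:3,3]
    return m,q2R(m['orientation']),np.array(m['position'])
def ray(c,uv):
    m,Rm,p=c; d=Rm@np.array([(uv[0]-m['cx'])/m['fx'],(uv[1]-m['cy'])/m['fy'],1]); return p,d/np.linalg.norm(d)
def atz(c,uv,z):
    p,d=ray(c,uv); return p+d*(z-p[2])/d[2]
def proj(c,X):
    m,Rm,p=c; x=Rm.T@(np.array(X)-p); return np.array([m['fx']*x[0]/x[2]+m['cx'],m['fy']*x[1]/x[2]+m['cy']])
def tri(rays):
    A=np.zeros((3,3));b=np.zeros(3)
    for p,d in rays: P=np.eye(3)-np.outer(d,d);A+=P;b+=P@p
    X=np.linalg.solve(A,b); return X,[np.linalg.norm((np.eye(3)-np.outer(d,d))@(X-p)) for p,d in rays]
def save(n,im): cv2.imwrite('pics/'+n,cv2.cvtColor(im,cv2.COLOR_RGB2BGR))
E
python3 - <<'E'
from h import *
np.set_printoptions(precision=4,suppress=True)
C={n:cam(n) for n in('side','top')}
for n in C: save(n+'0.png',cams.capture(n)); print(n,C[n][2],C[n][1][:,2],C[n][0]['fx'])
for t in ['filter_box','door_panel','keeper','keeper_throat','bail','bail_bar','lever_pivot','handle','handle_tip','spray_can','wrench','parts_tray','old_filter']:
    r=[]
    for n in C:
        o=spotter.pinpoint(n,t)
        if o: r.append((n,np.array(o[0]['uv']),o[0]['conf']))
    X=tri([ray(C[n],u) for n,u,_ in r]) if len(r)==2 else None
    print(t,[(n,u.round(1),round(c,2)) for n,u,c in r],X)
print(monitor.read_state())
E
```

```text
pics
side [0.4689 0.3853 1.1864] [ 0.0777 -0.3106 -0.9474] 394.347280444784
top [0.372  0.0536 1.1168] [ 0.1725  0.0051 -0.985 ] 395.398791753762
filter_box [] None
door_panel [('side', array([314.9, 189.8]), 0.68), ('top', array([349.3, 187.4]), 0.64)] (array([ 0.5798, -0.0067,  0.0286]), [np.float64(0.004147329239623201), np.float64(0.004147329239623049)])
keeper [('side', array([318.3, 170.8]), 0.62), ('top', array([356. , 186.1]), 0.66)] (array([ 0.5656, -0.0186,  0.1547]), [np.float64(0.0031641101343611185), np.float64(0.0031641101343611233)])
keeper_throat [('side', array([323.8, 168.9]), 0.65), ('top', array([359.2, 188.8]), 0.42)] (array([ 0.5538, -0.0246,  0.1657]), [np.float64(0.0002065690030376284), np.float64(0.00020656900303791417)])
bail [('side', array([304.6, 127.7]), 0.42), ('top', array([344.4, 158.4]), 0.66)] (array([0.5705, 0.0198, 0.4583]), [np.float64(0.01935082939363451), np.float64(0.019350829393634476)])
bail_bar [('side', array([294.3, 158. ]), 0.54), ('top', array([343. , 150.7]), 0.54)] (array([0.6164, 0.0184, 0.2957]), [np.float64(0.0041903208449101705), 
[... 1048 characters left out ...]
6)])
old_filter [('side', array([279.3, 326.8]), 0.71), ('top', array([200.2, 191.6]), 0.61)] (array([0.5743, 0.4109, 0.0243]), [np.float64(0.0011452380042113403), np.float64(0.001145238004211593)])
{'t': 1.4, 'joint_pos': array([ 1.1724,  0.4909,  1.5589,  0.    ,  1.0917, -0.1056]), 'joint_vel': array([ 0.0002,  0.0004,  0.0016,  0.002 , -0.0014,  0.001 ]), 'joint_efforts': array([ -0.0001, -61.2479, -25.8419,   0.0693,   0.0446,  -0.    ]), 'ee_pos': array([0.1804, 0.5984, 0.2147]), 'orientation': array([-0.    ,  0.1459,  0.9893,  0.0001]), 'wrist_force': array([-0.4374,  0.6619,  1.347 ]), 'moment': array([0.0375, 0.029 , 0.0541]), 'finger_force': 0.0, 'finger_gap': 0.09516544125496175}
```

```bash
python3 - <<'E'
import cv2
t=cv2.imread('pics/top0.png')[90:270,230:470];s=cv2.imread('pics/side0.png')[80:260,200:440]
cv2.imwrite('pics/v1.png',cv2.resize(cv2.vconcat([t,s]),None,fx=1.66*2/2,fy=1.66) if 0 else cv2.resize(cv2.hconcat([t,s]),(800,300),interpolation=cv2.INTER_CUBIC))
E
```

```text
(no output)
```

View pics/v1.png

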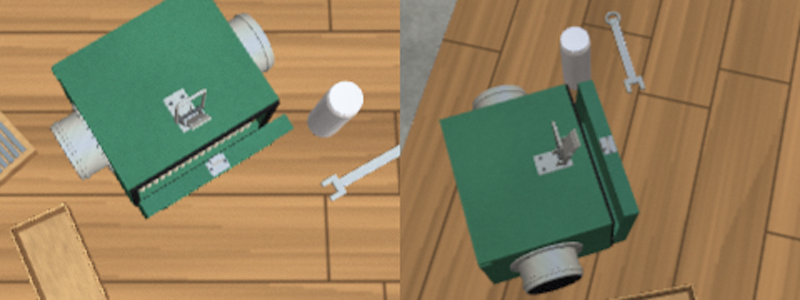

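```bash
python3 - <<'E'
from h import *
np.set_printoptions(precision=4,suppress=True)
t=cam('top');s=cam('side')
for n,uv in dict(L=(262,131),R=(397,150),F=(310,212)).items(): print(n,atz(t,uv,.18))
print('piv',atz(t,(343.8,165.5),.192),atz(s,(297.5,173.6),.192))
for n in('top','side'):
    im=cv2.imread('pics/%s0.png'%n); x0,y0=(240,70) if n=='top' else (210,90)
    cv2.imwrite('pics/%s_c.png'%n,cv2.resize(im[y0:y0+150,x0:x0+200],(800,600),interpolation=cv2.INTER_CUBIC))
E
```

```text
L [0.697  0.2151 0.18  ]
R [ 0.6475 -0.1174  0.18  ]
F [0.4946 0.0949 0.18  ]
piv [0.6057 0.0138 0.192 ] [0.6178 0.0162 0.192 ]
```

View pics/top_c.png

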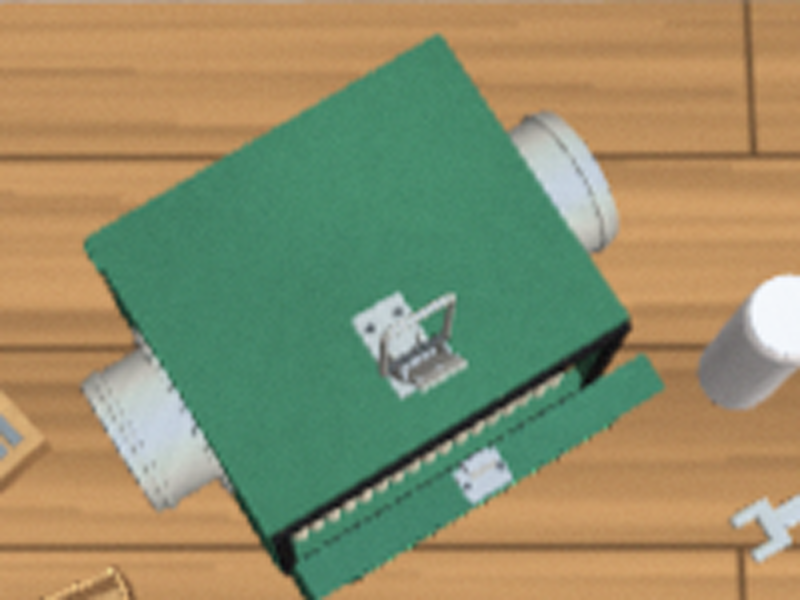

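View pics/side_c.png

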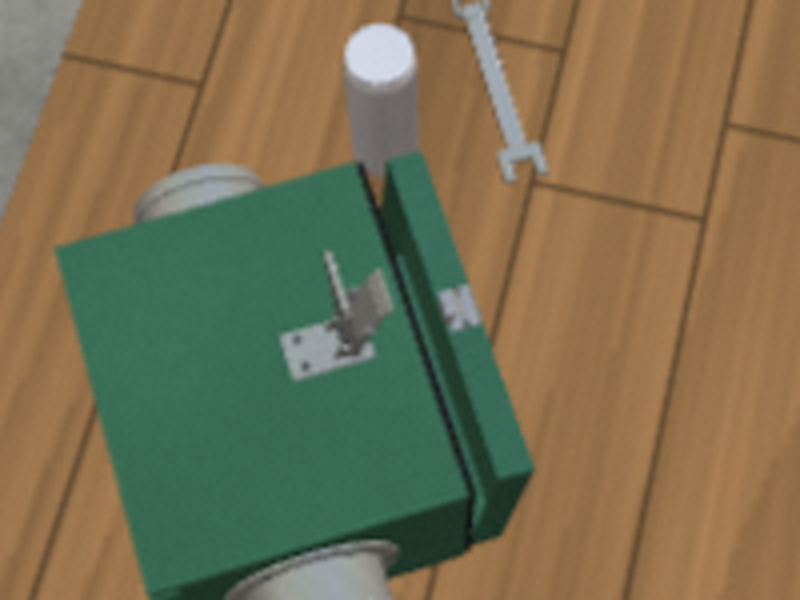

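```bash
cat >> h.py <<'E'
def boxT(p): 
    T=np.eye(4);T[:3,:3]=R.from_euler('z',p[2]).as_matrix();T[:2,3]=p[:2];return T
E
python3 - <<'E'
from h import *
from scipy.optimize import least_squares
np.set_printoptions(precision=4,suppress=True)
t=cam('top');s=cam('side')
P=dict(BL=(.11,.13),BR=(.11,-.13),FR=(-.11,-.13),FL=(-.11,.13))
ot=dict(BL=(88,243),BR=(438,37),FR=(630,322),FL=(272,540))
os_=dict(BR=(58,248),FR=(358,165),FL=(467,492),BL=(150,597))
def res(p,which):
    T=boxT(p);r=[]
    for c,o,off in ((t,ot,(240,70)),(s,os_,(210,90))):
        if which not in ('b','t' if c is t else 's'): continue
        for k,v in o.items():
            X=T@[*P[k],.18,1]; r+=list(proj(c,X[:3])-(np.array(v)/4+off))
    return r
for w in 'tsb':
    q=least_squares(res,[.64,.03,-.5],args=(w,)); print(w,q.x,np.degrees(q.x[2]),np.array(q.fun).round(1))
T=boxT(q.x); Ti=np.linalg.inv(T)
for n,z,a,b in (('piv',.192,(343.8,165.5),(297.5,173.6)),('keeper',.175,(356,186.1),(318.3,170.8))):
    for c,uv in((t,a),(s,b)): print(n,(Ti@[*atz(c,uv,z),1]))
# door top edge corners outer
for n,c,off,uvs in(('t',t,(240,70),[(310,600),(663,383)]),('s',s,(210,90),[(422,153),(532,468)])):
    for uv in uvs:print(n,'doorouter',Ti@[*atz(c,np.array(uv)/4+off,.175),1])
E
```

```text
t [0.6723 0.0483 0.5545] 31.771708161800536 [-0.6  0.1  0.5 -0.3  0.6 -0.4 -0.4  0.5]
s [0.6742 0.0507 0.5501] 31.52022636041794 [-0.5 -0.1 -0.2 -0.9  1.   1.1 -0.3 -0.2]
b [0.6732 0.0494 0.5525] 31.653711206216514 [-1.  -0.4  0.2 -0.6  0.1 -0.6 -1.   0.1 -0.2 -0.4  0.1 -1.3  1.6  0.6
  0.4 -0.6]
piv [-0.0762  0.0052  0.192   1.    ]
piv [-0.0646  0.0008  0.192   1.    ]
keeper [-0.132   0.0045  0.175   1.    ]
keeper [-0.1228  0.0039  0.175   1.    ]
t doorouter [-0.1533  0.1271  0.175   1.    ]
t doorouter [-0.1532 -0.1262  0.175   1.    ]
s doorouter [-0.1556 -0.1237  0.175   1.    ]
s doorouter [-0.1537  0.1235  0.175   1.    ]
```

```bash
python3 - <<'E'
from h import *
np.set_printoptions(precision=4,suppress=True)
m=cams.camera_model('wrist'); print(np.array(m['T_tool_cam']),m['fx'],m['cx'],m['cy'])
T=boxT([.6732,.0494,.5525])
for x in(-.26,-.2,-.16):print(x,100*((T@[x,0,0,1])[:2]-[.1804,.5984]))
E
```

```text
[[ 0.0013 -0.9568 -0.2908  0.0823]
 [ 1.      0.0008  0.0019  0.0005]
 [-0.0016 -0.2908  0.9568 -0.1713]
 [ 0.      0.      0.      1.    ]] 343.6707992141827 318.75336980483695 194.41602756397484
-0.26 [ 27.1484 -68.5452]
-0.2 [ 32.2557 -65.3963]
-0.16 [ 35.6606 -63.2971]
```

Request:
play_rows(increments=[[0, 0, 5, 0, 0, 0], [0, 0, 8.5, 0, 0, 6], [2, -5, 8.5, 0, 0, 12], [4, -10, 8.5, 0, 0, 18], [7, -15, 8.5, 0, 0, 24], [10, -20, 8.5, 0, 0, 30], [12.5, -25, 8.5, 0, 0, 36], [15, -30, 8.5, 0, 0, 42], [17.5, -35, 8.5, 0, 0, 48.4], [20, -39, 8.5, 0, 0, 48.4], [22, -43, 8.5, 0, 0, 48.4], [24, -47, 8.5, 0, 0, 48.4]], jaw=1)

```text
t: 2.6
ee_pos: [0.4077, 0.1524, 0.3]
orientation: [0.0, -0.273, 0.962, 0.0]
wrist_force: [1.3, 0.5, -0.2]
finger_gap: 0.0047
finger_force: 0.0
```

Request:
play_rows(increments=[[2, -5, 0, 0, 0, 0], [4, -10, 0, 0, 0, 0], [6, -14, 0, 0, 0, 0], [8.3, -18.4, 0, 0, 0, 0], [8.3, -18.4, 0, 0, 0, 0], [8.3, -18.4, 0, 0, 0, 0]])

```text
t: 3.2
ee_pos: [0.4901, -0.0305, 0.2993]
orientation: [-0.0, -0.271, 0.962, 0.0]
wrist_force: [-0.2, 0.7, -0.5]
finger_gap: 0.0005
finger_force: 0.0
```

```bash
cat > look.py <<'E'
from h import *
import sys
np.set_printoptions(precision=4,suppress=True)
T=boxT([.6732,.0494,.5525]);Ti=np.linalg.inv(T)
s=monitor.read_state();print('t',s['t'],'tcp box',(Ti@[*s['ee_pos'],1])[:3],'yaw',np.degrees(np.arctan2(*q2R(s['orientation'])[[1,0],1])),'F box',T[:3,:3].T@s['wrist_force'])
if len(sys.argv)>1:
    c=cam('wrist');im=cams.capture('wrist');save(sys.argv[1],im)
    for t in sys.argv[2:]:
        o=spotter.pinpoint('wrist',t)
        for r in o[:2]:
            z=dict(bail_bar=.278,lever_pivot=.192,keeper_throat=.188,keeper=.182,handle_tip=.24).get(t,.18)
            print(t,np.round(r['uv'],1),round(r['conf'],2),z,(Ti@[*atz(c,r['uv'],z),1])[:3])
E
python3 look.py w1.png lever_pivot keeper keeper_throat bail_bar handle_tip
```

```text
t 3.2 tcp box [-0.1978  0.028   0.2993] yaw 121.48861567492044 F box [ 0.202   0.6851 -0.5484]
keeper [288.4 260.7] 0.76 0.182 [-0.1272  0.0004  0.182 ]
keeper_throat [290.2 251.7] 0.68 0.188 [-0.1394  0.0028  0.188 ]
keeper_throat [301.  214.7] 0.48 0.188 [-0.175   0.0132  0.188 ]
```

View image.

View pics/w1.png

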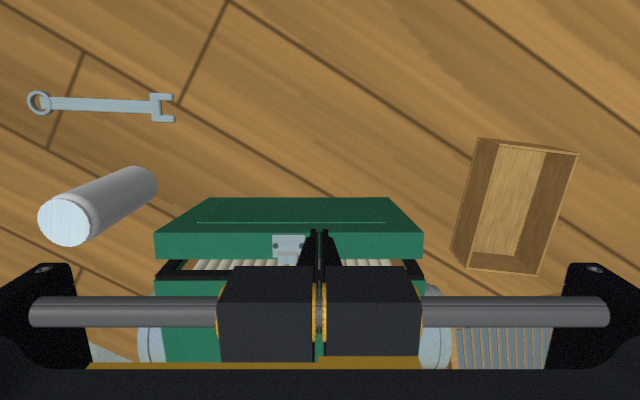

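Request:
play_rows(increments=[[1.5, -2.4, 0, 0, 0, 0.2], [1.5, -2.4, -4, 0, 0, 0.2], [1.5, -2.4, -8, 0, 0, 0.2], [2.2, -2.0, -11, 0, 0, 0.2], [3.15, -1.35, -13.9, 0, 0, 0.2], [3.15, -1.35, -13.9, 0, 0, 0.2], [3.15, -1.35, -13.9, 0, 0, 0.2]])

```text
t: 4.2
ee_pos: [0.5216, -0.0427, 0.1612]
orientation: [-0.0, -0.275, 0.962, 0.0]
wrist_force: [-0.3, 0.3, 0.6]
finger_gap: 0.0006
finger_force: 0.0
```

```bash
python3 look.py; python3 - <<'E'
from h import *
np.set_printoptions(precision=4,suppress=True)
Ti=np.linalg.inv(boxT([.6732,.0494,.5525]))
for n in('top','side'):
    c=cam(n);im=cams.capture(n)
    for t,z in(('lever_pivot',.192),('bail_bar',.278)):
        for r in spotter.pinpoint(n,t)[:1]: print(n,t,np.round(r['uv']),round(r['conf'],2),Ti@[*atz(c,r['uv'],z),1])
E
```

```text
t 4.2 tcp box [-0.1774  0.0012  0.1612] yaw 121.89590336257123 F box [-0.1193  0.3961  0.6311]
top lever_pivot [344. 159.] 0.71 [-0.0632 -0.0036  0.192   1.    ]
top bail_bar [344. 149.] 0.52 [-0.0627 -0.001   0.278   1.    ]
side lever_pivot [295. 175.] 0.96 [-0.0577  0.0022  0.192   1.    ]
side bail_bar [294. 157.] 0.48 [-0.064  -0.0118  0.278   1.    ]
```

Request:
play_rows(increments=[[0.34, 0.21, 0, 0, 0, 0], [0.68, 0.42, 0, 0, 0, 0], [1.02, 0.63, 0, 0, 0, 0], [1.19, 0.735, 0, 0, 0, 0], [1.36, 0.84, 0, 0, 0, 0], [1.53, 0.945, 0, 0, 0, 0], [1.7, 1.05, 0, 0, 0, 0], [1.7, 1.05, 0, 0, 0, 0]])

```text
t: 5.3
ee_pos: [0.5386, -0.0326, 0.1606]
orientation: [-0.0, -0.274, 0.962, 0.0]
wrist_force: [-1.8, -2.1, 4.0]
finger_gap: -0.0001
finger_force: 1.8
```

```bash
python3 look.py
```

```text
t 5.3 tcp box [-0.1576  0.0008  0.1606] yaw 121.83362876992823 F box [-2.617  -0.8196  4.0022]
```

Request:
play_rows(increments=[[0.085, 0.052, 0, 0, 0, 0], [0.17, 0.105, 0, 0, 0, 0], [0.255, 0.157, 0, 0, 0, 0], [0.34, 0.21, 0, 0, 0, 0], [0.34, 0.21, 0, 0, 0, 0]])

```text
t: 5.8
ee_pos: [0.5421, -0.0305, 0.1606]
orientation: [0.0, -0.274, 0.962, 0.0]
wrist_force: [-2.9, -1.6, 3.1]
finger_gap: 0.0003
finger_force: 1.8
```

```bash
python3 look.py
```

```text
t 5.8 tcp box [-0.1535  0.0008  0.1606] yaw 121.82680594947004 F box [-3.3076  0.1804  3.0943]
```

Hinge friction only so far; half-millimetre steps now.

Request:
play_rows(increments=[[0.043, 0.026, 0, 0, 0, 0], [0.085, 0.052, 0, 0, 0, 0], [0.128, 0.079, 0, 0, 0, 0], [0.17, 0.105, 0, 0, 0, 0], [0.17, 0.105, 0, 0, 0, 0]])

```text
t: 6.3
ee_pos: [0.5438, -0.0295, 0.1607]
orientation: [0.0, -0.274, 0.962, 0.0]
wrist_force: [-2.4, -1.9, 2.9]
finger_gap: 0.0009
finger_force: 2.0
```

```bash
python3 look.py
```

```text
t 6.3 tcp box [-0.1516  0.0008  0.1607] yaw 121.82458562644973 F box [-3.0516 -0.3215  2.867 ]
```

Request:
play_rows(increments=[[0.026, 0.016, 0, 0, 0, 0], [0.051, 0.032, 0, 0, 0, 0], [0.077, 0.047, 0, 0, 0, 0], [0.077, 0.047, 0, 0, 0, 0]])

```text
t: 6.7
ee_pos: [0.5445, -0.029, 0.1607]
orientation: [0.0, -0.274, 0.962, 0.0]
wrist_force: [-2.9, -2.1, 3.7]
finger_gap: 0.0007
finger_force: 2.1
```

Request:
play_rows(increments=[[0.026, 0.016, 0, 0, 0, 0], [0.043, 0.026, 0, 0, 0, 0], [0.043, 0.026, 0, 0, 0, 0]])

```text
t: 7.0
ee_pos: [0.5449, -0.0288, 0.1607]
orientation: [-0.0, -0.274, 0.962, 0.0]
wrist_force: [-3.2, -3.1, 3.6]
finger_gap: 0.0004
finger_force: 2.1
```

Request:
play_rows(increments=[[0.026, 0.016, 0, 0, 0, 0], [0.043, 0.026, 0, 0, 0, 0], [0.043, 0.026, 0, 0, 0, 0]])

```text
t: 7.3
ee_pos: [0.5453, -0.0286, 0.1607]
orientation: [-0.0, -0.274, 0.962, 0.0]
wrist_force: [-4.2, -2.3, 4.1]
finger_gap: 0.0006
finger_force: 2.5
```

Request:
play_rows(increments=[[0.026, 0.016, 0, 0, 0, 0], [0.043, 0.026, 0, 0, 0, 0], [0.043, 0.026, 0, 0, 0, 0]])

```text
t: 7.6
ee_pos: [0.5454, -0.0285, 0.1607]
orientation: [-0.0, -0.274, 0.962, 0.0]
wrist_force: [-6.5, -4.2, 6.1]
finger_gap: 0.0005
finger_force: 3.7
```

Request:
play_rows(increments=[[0.026, 0.016, 0, 0, 0, 0], [0.043, 0.026, 0, 0, 0, 0], [0.043, 0.026, 0, 0, 0, 0]])

```text
t: 7.9
ee_pos: [0.5455, -0.0284, 0.1607]
orientation: [-0.001, -0.274, 0.962, 0.0]
wrist_force: [-9.2, -5.9, 7.0]
finger_gap: 0.0006
finger_force: 4.9
```

Request:
play_rows(increments=[[0.043, 0.026, 0, 0, 0, 0], [0.085, 0.052, 0, 0, 0, 0], [0.085, 0.052, 0, 0, 0, 0]])

```text
t: 8.2
ee_pos: [0.5457, -0.0282, 0.1607]
orientation: [-0.002, -0.274, 0.962, -0.0]
wrist_force: [-11.5, -8.4, 8.9]
finger_gap: 0.0004
finger_force: 7.3
```

Request:
play_rows(increments=[[0.043, 0.026, 0, 0, 0, 0], [0.077, 0.047, 0, 0, 0, 0], [0.077, 0.047, 0, 0, 0, 0]])

```text
t: 8.5
ee_pos: [0.5459, -0.028, 0.1607]
orientation: [-0.002, -0.274, 0.962, -0.0]
wrist_force: [-16.4, -11.0, 11.2]
finger_gap: 0.0006
finger_force: 9.5
```

Request:
play_rows(increments=[[0.017, 0.01, 0.03, 0, 0, 0], [0.034, 0.021, 0.06, 0, 0, 0], [0.034, 0.021, 0.06, 0, 0, 0], [0.034, 0.021, 0.06, 0, 0, 0]])

```text
t: 8.9
ee_pos: [0.5458, -0.0278, 0.1608]
orientation: [-0.003, -0.274, 0.962, 0.0]
wrist_force: [-15.7, -12.0, 6.4]
finger_gap: 0.0002
finger_force: 9.7
```

```bash
python3 look.py
```

```text
t 8.9 tcp box [-0.1489  0.0011  0.1608] yaw 121.85407256363571 F box [-19.6205  -1.9481   6.4428]
```

Request:
play_rows(increments=[[0.017, 0.01, 0.02, 0, 0, 0], [0.034, 0.021, 0.04, 0, 0, 0], [0.034, 0.021, 0.04, 0, 0, 0], [0.034, 0.021, 0.04, 0, 0, 0]])

```text
t: 9.3
ee_pos: [0.5459, -0.0277, 0.1609]
orientation: [-0.003, -0.274, 0.962, 0.0]
wrist_force: [-15.7, -12.7, 3.5]
finger_gap: 0.0004
finger_force: 10.1
```

```bash
python3 look.py
```

```text
t 9.3 tcp box [-0.1489  0.0012  0.1609] yaw 121.84588432108566 F box [-20.0069  -2.6073   3.4735]
```

Request:
play_rows(increments=[[0.017, 0.01, 0, 0, 0, 0], [0.03, 0.018, 0, 0, 0, 0], [0.03, 0.018, 0, 0, 0, 0], [0.03, 0.018, 0, 0, 0, 0]])

```text
t: 9.7
ee_pos: [0.5459, -0.0277, 0.1609]
orientation: [-0.004, -0.274, 0.962, 0.0]
wrist_force: [-16.9, -15.0, 4.9]
finger_gap: 0.0003
finger_force: 11.0
```

Request:
play_rows(increments=[[-0.5, -0.31, 0, 0, 0, 0], [-1.7, -1.05, 0, 0, 0, 0], [-1.7, -1.05, 0, 0, 0, 0]])

```text
t: 10.0
ee_pos: [0.5309, -0.0373, 0.1616]
orientation: [0.0, -0.274, 0.962, 0.0]
wrist_force: [-0.0, -0.3, -1.0]
finger_gap: 0.0001
finger_force: 0.0
```

```bash
python3 look.py
```

```text
t 10.0 tcp box [-0.1667  0.0009  0.1616] yaw 121.79081676044973 F box [-0.1761 -0.2176 -0.9563]
```

Request:
play_rows(increments=[[0, 0, 5, 0, 0, 0], [0, 0, 10, 0, 0, 0], [0, 0, 15, 0, 0, 0], [3, 1.85, 15.5, 0, 0, 0], [6, 3.7, 15.5, 0, 0, 0], [9, 5.55, 15.5, 0, 0, 0], [11.6, 7.2, 15.5, 0, 0, 0], [11.6, 7.2, 15.5, 0, 0, 0], [11.6, 7.2, 12, 0, 0, 0], [11.6, 7.2, 10, 0, 0, 0], [11.6, 7.2, 10, 0, 0, 0]])

```text
t: 11.1
ee_pos: [0.6465, 0.035, 0.2591]
orientation: [-0.002, -0.274, 0.962, 0.001]
wrist_force: [-0.1, -0.3, 0.3]
finger_gap: 0.0005
finger_force: 0.0
```

```bash
python3 look.py w2.png bail_bar
```

```text
t 11.1 tcp box [-0.0302  0.0017  0.2591] yaw 121.81668580262918 F box [-0.2131 -0.186   0.2805]
bail_bar [313.2 212. ] 0.76 0.278 [-0.057  -0.0006  0.278 ]
```

Request:
play_rows(increments=[[-0.5, -0.31, 0, 0, 0, 0], [-0.9, -0.55, 0, 0, 0, 0], [-1.1, -0.68, 0, 0, 0, 0], [-1.3, -0.8, 0, 0, 0, 0], [-1.5, -0.93, 0, 0, 0, 0], [-1.7, -1.05, 0, 0, 0, 0], [-1.9, -1.17, 0, 0, 0, 0]])

```text
t: 11.9
ee_pos: [0.6287, 0.0233, 0.2617]
orientation: [0.0, -0.274, 0.962, 0.0]
wrist_force: [0.1, 1.3, 0.2]
finger_gap: 0.0001
finger_force: 0.1
```

```bash
python3 look.py w3.png bail_bar
```

```text
t 11.9 tcp box [-0.0516  0.0012  0.2617] yaw 121.82528718140858 F box [0.7579 1.0157 0.1882]
bail_bar [316.4 239.5] 0.93 0.278 [-0.0631  0.0004  0.278 ]
bail_bar [318.7 122.8] 0.63 0.278 [-0.1195  0.0013  0.278 ]
```

Request:
play_rows(increments=[[-0.3, -0.19, 0, 0, 0, 0], [-0.6, -0.37, -0.1, 0, 0, 0], [-0.9, -0.55, -0.1, 0, 0, 0], [-1.2, -0.74, -0.2, 0, 0, 0], [-1.5, -0.93, -0.3, 0, 0, 0], [-1.8, -1.1, -0.4, 0, 0, 0], [-2.1, -1.3, -0.5, 0, 0, 0], [-2.1, -1.3, -0.5, 0, 0, 0]])

```text
t: 12.8
ee_pos: [0.6074, 0.0101, 0.2565]
orientation: [-0.0, -0.274, 0.962, 0.0]
wrist_force: [-0.1, 0.8, -0.1]
finger_gap: 0.0005
finger_force: 0.0
```

```bash
python3 look.py w4.png bail_bar
```

```text
t 12.8 tcp box [-0.0766  0.0011  0.2565] yaw 121.81108657900252 F box [ 0.3119  0.7151 -0.0929]
bail_bar [315.4 237.4] 0.9 0.278 [-0.0916 -0.0001  0.278 ]
```

Request:
play_rows(increments=[[-0.3, -0.19, -0.1, 0, 0, 0], [-0.6, -0.37, -0.1, 0, 0, 0], [-0.9, -0.55, -0.2, 0, 0, 0], [-1.1, -0.68, -0.2, 0, 0, 0], [-1.1, -0.68, -0.2, 0, 0, 0]])

```text
t: 13.4
ee_pos: [0.5965, 0.0034, 0.2548]
orientation: [-0.0, -0.274, 0.962, 0.0]
wrist_force: [-0.1, -0.3, -0.8]
finger_gap: 0.001
finger_force: 0.0
```

```bash
python3 look.py w5.png bail_bar
```

```text
t 13.4 tcp box [-0.0894  0.001   0.2548] yaw 121.8111970002387 F box [-0.2031 -0.2086 -0.7665]
bail_bar [318.  235.1] 0.63 0.278 [-0.1064  0.0011  0.278 ]
bail_bar [551.  128.4] 0.59 0.278 [-0.156   0.1001  0.278 ]
```

View pics/w5.png

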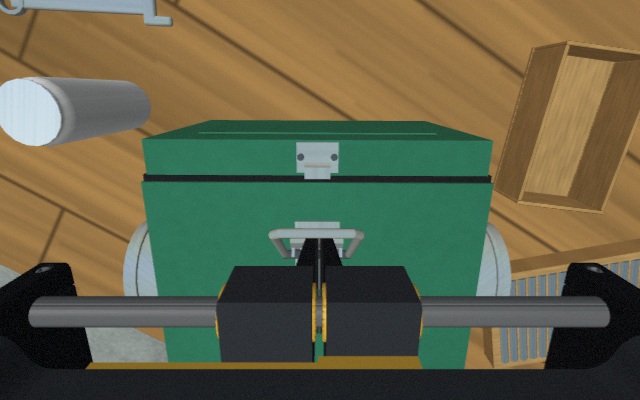

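Request:
play_rows(increments=[[0.43, 0.26, 0, 0, 0, 0], [0.43, 0.26, 3, 0, 0, 0], [0.43, 0.26, 3.2, 0, 0, 0], [-2.04, -1.26, 3.2, 0, 0, 0], [-2.04, -1.26, 3.2, 0, 0, 0], [-2.04, -1.26, 2.3, 0, 0, 0], [-2.04, -1.26, 2.3, 0, 0, 0]])

```text
t: 14.2
ee_pos: [0.5764, -0.0087, 0.2762]
orientation: [-0.001, -0.274, 0.962, 0.0]
wrist_force: [0.5, -0.2, -0.5]
finger_gap: 0.0004
finger_force: 0.0
```

```bash
python3 look.py w6.png bail_bar
```

```text
t 14.2 tcp box [-0.1129  0.0013  0.2762] yaw 121.82406709221021 F box [ 0.3073 -0.48   -0.4758]
```

Request:
play_rows(increments=[[-0.17, -0.1, -0.6, 0, 0, 0], [-0.34, -0.21, -1.1, 0, 0, 0], [-0.55, -0.34, -1.4, 0, 0, 0], [-0.77, -0.47, -1.75, 0, 0, 0], [-0.94, -0.58, -2.1, 0, 0, 0], [-1.11, -0.68, -2.5, 0, 0, 0], [-1.28, -0.79, -2.9, 0, 0, 0], [-1.45, -0.89, -3.2, 0, 0, 0]])

```text
t: 15.1
ee_pos: [0.5617, -0.018, 0.2451]
orientation: [-0.0, -0.274, 0.962, 0.0]
wrist_force: [-0.1, -0.1, 0.9]
finger_gap: 0.0005
finger_force: 0.1
```

```bash
python3 look.py w7.png bail_bar
```

```text
t 15.1 tcp box [-0.1302  0.0012  0.2451] yaw 121.81858160253572 F box [-0.1214 -0.0947  0.9325]
```

View pics/w7.png

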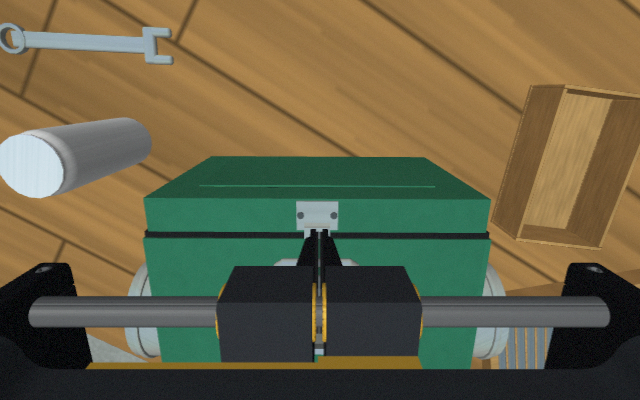

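```bash
python3 - <<'E'
from h import *
np.set_printoptions(precision=4,suppress=True)
Ti=np.linalg.inv(boxT([.6732,.0494,.5525]));c=cam('wrist')
for uv in((285,262),(350,262),(320,232)):
  print(uv,[(Ti@[*atz(c,uv,z),1])[:2] for z in(.2,.235,.25,.265)])
for n in('top','side'):
    save(n+'7.png',cams.capture(n));im=cv2.imread('pics/%s7.png'%n); x0,y0=(300,110) if n=='top' else (250,120)
    cv2.imwrite('pics/c_%s.png'%n,cv2.resize(im[y0:y0+90,x0:x0+80],(400,450),interpolation=cv2.INTER_CUBIC))
cv2.imwrite('pics/c7.png',cv2.hconcat([cv2.imread('pics/c_top.png'),cv2.imread('pics/c_side.png')]))
E
```

```text
(285, 262) [array([-0.0967, -0.0217]), array([-0.1154, -0.018 ]), array([-0.1234, -0.0165]), array([-0.1314, -0.0149])]
(350, 262) [array([-0.0969,  0.0238]), array([-0.1155,  0.0201]), array([-0.1235,  0.0185]), array([-0.1315,  0.017 ])]
(320, 232) [array([-0.1195,  0.0027]), array([-0.1345,  0.0024]), array([-0.141 ,  0.0023]), array([-0.1474,  0.0022])]
```

View pics/c7.png

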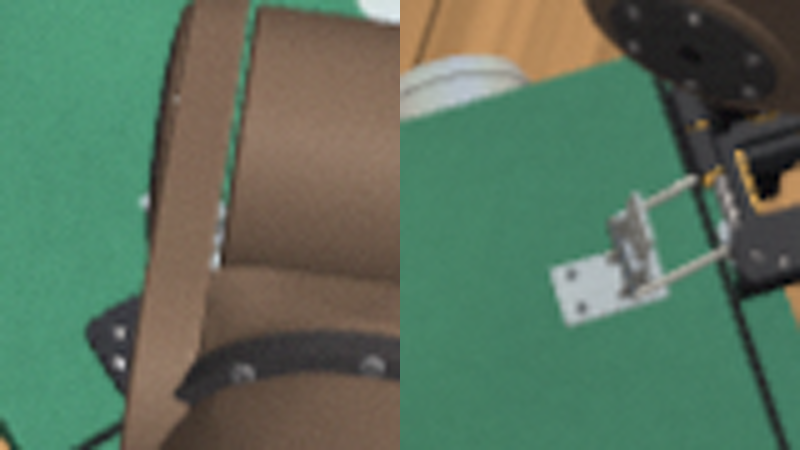

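Request:
play_rows(increments=[[-0.3, -0.19, -0.7, 0, 0, 0], [-0.45, -0.28, -1.2, 0, 0, 0], [-0.6, -0.37, -1.75, 0, 0, 0], [-0.7, -0.43, -2.3, 0, 0, 0], [-0.8, -0.49, -2.9, 0, 0, 0], [-0.85, -0.53, -3.6, 0, 0, 0], [-0.9, -0.56, -4.2, 0, 0, 0], [-0.94, -0.58, -4.7, 0, 0, 0], [-0.94, -0.58, -5.1, 0, 0, 0], [-0.94, -0.58, -5.1, 0, 0, 0]])

```text
t: 16.3
ee_pos: [0.5523, -0.0237, 0.1941]
orientation: [-0.0, -0.274, 0.962, 0.0]
wrist_force: [-0.1, 0.5, 0.2]
finger_gap: 0.0006
finger_force: 0.0
```

```bash
python3 look.py
```

```text
t 16.3 tcp box [-0.1412  0.0012  0.1941] yaw 121.8244809634702 F box [0.2207 0.4602 0.204 ]
```

Now lower until the bar is felt on the plate.

Request:
play_rows(increments=[[0, 0, -0.2, 0, 0, 0], [0, 0, -0.4, 0, 0, 0], [0, 0, -0.5, 0, 0, 0], [0, 0, -0.5, 0, 0, 0]])

```text
t: 16.7
ee_pos: [0.5525, -0.0237, 0.1896]
orientation: [-0.0, -0.274, 0.962, 0.0]
wrist_force: [0.2, -0.2, -0.7]
finger_gap: 0.0004
finger_force: 0.0
```

Request:
play_rows(increments=[[0, 0, -0.1, 0, 0, 0], [0, 0, -0.15, 0, 0, 0], [0, 0, -0.15, 0, 0, 0]])

```text
t: 17.0
ee_pos: [0.5525, -0.0237, 0.1881]
orientation: [-0.0, -0.274, 0.962, 0.0]
wrist_force: [-0.4, -0.2, -0.6]
finger_gap: 0.0004
finger_force: 0.0
```

Request:
play_rows(increments=[[0, 0, -0.1, 0, 0, 0], [0, 0, -0.15, 0, 0, 0], [0, 0, -0.15, 0, 0, 0]])

```text
t: 17.3
ee_pos: [0.5525, -0.0237, 0.1866]
orientation: [-0.0, -0.274, 0.962, 0.0]
wrist_force: [-0.4, -0.9, 0.1]
finger_gap: 0.0003
finger_force: 0.0
```

Request:
play_rows(increments=[[0, 0, -0.05, 0, 0, 0], [0, 0, -0.1, 0, 0, 0], [0, 0, -0.1, 0, 0, 0]])

```text
t: 17.6
ee_pos: [0.5524, -0.0237, 0.1856]
orientation: [-0.0, -0.274, 0.962, 0.0]
wrist_force: [0.5, -0.3, -0.8]
finger_gap: 0.0008
finger_force: 0.0
```

Request:
play_rows(increments=[[0, 0, 1.5, 0, 0, 0], [0, 0, 4, 0, 0, 0], [-2, -1.2, 8, 0, 0, 0], [-5, -3.1, 9, 0, 0, 0], [-6, -3.7, 10, 0, 0, 0], [-6, -3.7, 10, 0, 0, 0], [-6, -3.7, 10, 0, 0, 0]])

```text
t: 18.3
ee_pos: [0.493, -0.0606, 0.2855]
orientation: [0.0, -0.274, 0.962, 0.0]
wrist_force: [-1.0, -0.1, -0.2]
finger_gap: 0.0005
finger_force: 0.0
```

```bash
python3 look.py w8.png bail_bar keeper_throat handle_tip lever_pivot; python3 - <<'E'
from h import *
for n in('top','side'):
    save(n+'8.png',cams.capture(n)); print(n,[(np.round(r['uv'],1),r['conf']) for r in spotter.pinpoint(n,'bail_bar')[:1]])
a=cv2.imread('pics/top8.png')[140:210,320:380];b=cv2.imread('pics/side8.png')[140:210,270:330];w=cv2.imread('pics/w8.png')[150:310,240:400]
f=lambda i,W,H:cv2.resize(i,(W,H),interpolation=cv2.INTER_CUBIC)
cv2.imwrite('pics/c8.png',cv2.hconcat([f(a,240,280),f(b,240,280),f(w,280,280)]))
E
```

```text
t 18.3 tcp box [-0.2112  0.0009  0.2855] yaw 121.79428009183077 F box [-0.9033  0.4112 -0.1728]
handle_tip [154.2 196.3] 0.69 0.24 [-0.2253 -0.1072  0.24  ]
lever_pivot [319.4 355.1] 0.79 0.192 [-0.0544  0.0028  0.192 ]
top [(array([355.5, 181. ]), 0.42)]
side [(array([317.6, 166.3]), 0.41)]
```

View pics/c8.png

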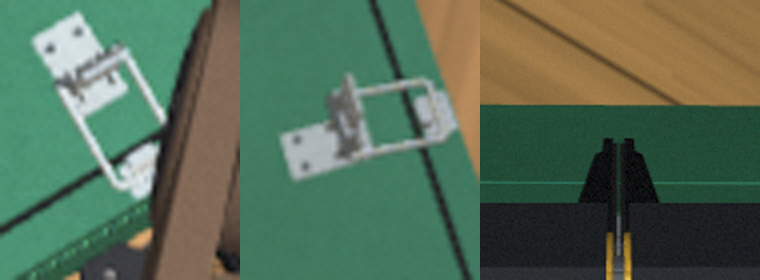

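```bash
python3 - <<'E'
from h import *
np.set_printoptions(precision=4,suppress=True)
Ti=np.linalg.inv(boxT([.6732,.0494,.5525]))
t=cam('top');s=cam('side')
X,e=tri([ray(t,(355.5,181.)),ray(s,(317.6,166.3))]);print(Ti@[*X,1],e)
for z in(.184,.195,.205):print(z,Ti@[*atz(t,(355.5,181.),z),1],Ti@[*atz(s,(318.5,168),z),1])
for n in('top','side'):
    a=cv2.imread('pics/%s8.png'%n);o=(335,165) if n=='top' else (300,150)
    cv2.imwrite('pics/z_%s.png'%n,cv2.resize(a[o[1]:o[1]+32,o[0]:o[0]+32],(400,400),interpolation=cv2.INTER_CUBIC))
cv2.imwrite('pics/z8.png',cv2.hconcat([cv2.imread('pics/z_top.png'),cv2.imread('pics/z_side.png')]))
E
```

```text
[-0.1231  0.0016  0.1995  1.    ] [np.float64(0.001702935093832099), np.float64(0.0017029350938319741)]
0.184 [-0.122   0.0003  0.184   1.    ] [-0.1248 -0.0004  0.184   1.    ]
0.195 [-0.1235  0.0022  0.195   1.    ] [-0.1234  0.0039  0.195   1.    ]
0.205 [-0.125   0.0039  0.205   1.    ] [-0.1221  0.0078  0.205   1.    ]
```

View pics/z8.png

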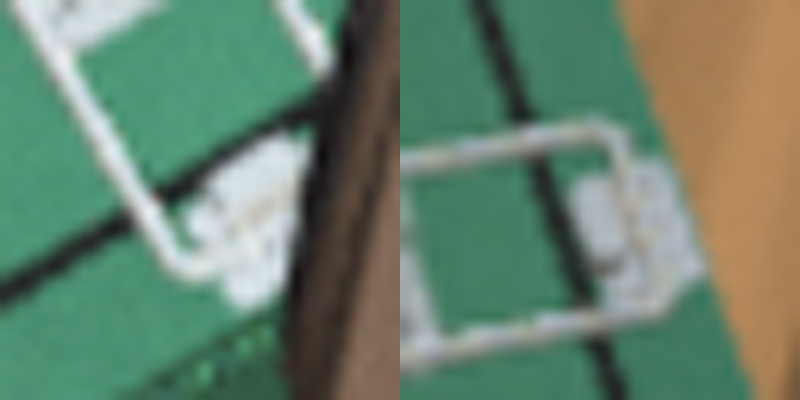

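Request:
play_rows(increments=[[2, 2, 0, 0, 0, 0], [4, 4, 0, 0, 0, 0], [6.4, 6.65, 0, 0, 0, 0], [6.4, 6.65, 0, 0, 0, 0], [6.4, 6.65, -3, 0, 0, 0], [6.4, 6.65, -6, 0, 0, 0], [6.4, 6.65, -7, 0, 0, 0], [6.4, 6.65, -7.5, 0, 0, 0], [6.4, 6.65, -7.5, 0, 0, 0]])

```text
t: 19.65
ee_pos: [0.5567, 0.0056, 0.211]
orientation: [0.0, -0.274, 0.962, 0.0]
wrist_force: [-0.3, -0.0, 0.2]
finger_gap: 0.0002
finger_force: 0.0
```

Request:
play_rows(increments=[[0, 0, -0.2, 0, 0, 0], [0, 0, -0.4, 0, 0, 0], [0, 0, -0.6, 0, 0, 0], [0, 0, -0.6, 0, 0, 0]])

```text
t: 20.05
ee_pos: [0.5565, 0.0058, 0.2047]
orientation: [0.0, -0.274, 0.962, 0.0]
wrist_force: [-0.3, -0.1, 0.1]
finger_gap: 0.0007
finger_force: 0.0
```

```bash
python3 look.py
```

```text
t 20.05 tcp box [-0.1223  0.0241  0.2047] yaw 121.82919602221025 F box [-0.2929  0.1205  0.0825]
```

Request:
play_rows(increments=[[0, 0, -0.15, 0, 0, 0], [0, 0, -0.3, 0, 0, 0], [0, 0, -0.4, 0, 0, 0], [0, 0, -0.4, 0, 0, 0]])

```text
t: 20.45
ee_pos: [0.5565, 0.0058, 0.2005]
orientation: [-0.0, -0.274, 0.962, 0.0]
wrist_force: [0.2, 0.1, 0.1]
finger_gap: 0.0004
finger_force: 0.0
```

Request:
play_rows(increments=[[0, 0, -0.1, 0, 0, 0], [0, 0, -0.2, 0, 0, 0], [0, 0, -0.3, 0, 0, 0], [0, 0, -0.3, 0, 0, 0]])

```text
t: 20.85
ee_pos: [0.5564, 0.0058, 0.1975]
orientation: [-0.0, -0.274, 0.962, 0.0]
wrist_force: [0.8, 0.2, -0.3]
finger_gap: 0.0003
finger_force: 0.0
```

Request:
play_rows(increments=[[0, 0, -0.1, 0, 0, 0], [0, 0, -0.2, 0, 0, 0], [0, 0, -0.2, 0, 0, 0]])

```text
t: 21.15
ee_pos: [0.5564, 0.0058, 0.1955]
orientation: [-0.0, -0.274, 0.962, 0.0]
wrist_force: [-1.3, -0.6, -0.6]
finger_gap: 0.0005
finger_force: 0.0
```

Request:
play_rows(increments=[[0, 0, -0.1, 0, 0, 0], [0, 0, -0.2, 0, 0, 0], [0, 0, -0.2, 0, 0, 0]])

```text
t: 21.45
ee_pos: [0.5564, 0.0058, 0.1935]
orientation: [-0.0, -0.274, 0.962, 0.0]
wrist_force: [0.1, -0.0, 0.2]
finger_gap: 0.0004
finger_force: 0.0
```

Request:
play_rows(increments=[[0, 0, -0.1, 0, 0, 0], [0, 0, -0.2, 0, 0, 0], [0, 0, -0.2, 0, 0, 0]])

```text
t: 21.75
ee_pos: [0.5566, 0.0058, 0.1917]
orientation: [0.0, -0.274, 0.962, -0.0]
wrist_force: [-0.2, -0.3, 1.6]
finger_gap: 0.0003
finger_force: 0.8
```

Request:
play_rows(increments=[[0, 0, -0.05, 0, 0, 0], [0, 0, -0.1, 0, 0, 0], [0, 0, -0.1, 0, 0, 0]])

```text
t: 22.05
ee_pos: [0.5568, 0.0057, 0.1911]
orientation: [0.0, -0.274, 0.962, -0.0]
wrist_force: [0.1, 0.2, 5.0]
finger_gap: 0.0002
finger_force: 2.9
```

Request:
play_rows(increments=[[0, 0, -0.05, 0, 0, 0], [0, 0, -0.1, 0, 0, 0], [0, 0, -0.1, 0, 0, 0]])

```text
t: 22.35
ee_pos: [0.5569, 0.0057, 0.1907]
orientation: [0.001, -0.274, 0.962, -0.0]
wrist_force: [-1.4, 0.7, 10.5]
finger_gap: 0.0004
finger_force: 5.3
```

Request:
play_rows(increments=[[0, 0, 2, 0, 0, 0], [0, 0, 4, 0, 0, 0], [-1.77, -3.92, 4, 0, 0, 0], [-1.77, -3.92, 4, 0, 0, 0], [-1.77, -3.92, 2, 0, 0, 0], [-1.77, -3.92, -0.5, 0, 0, 0], [-1.77, -3.92, -0.5, 0, 0, 0]])

```text
t: 23.05
ee_pos: [0.5375, -0.0331, 0.1821]
orientation: [-0.002, -0.274, 0.962, 0.001]
wrist_force: [-0.2, -0.3, 0.5]
finger_gap: 0.0004
finger_force: 0.0
```

```bash
python3 look.py w9.png bail_bar keeper_throat
```

```text
t 23.05 tcp box [-0.1588  0.001   0.1821] yaw 121.80564786807827 F box [-0.3507 -0.1859  0.5364]
```

Request:
play_rows(increments=[[0, 0, 0, 0, 0, 0], [0.34, 0.21, 0, 0, 0, 0], [0.68, 0.42, 0, 0, 0, 0], [0.68, 0.42, 0, 0, 0, 0]])

```text
t: 23.6
ee_pos: [0.5462, -0.029, 0.185]
orientation: [0.0, -0.274, 0.962, -0.0]
wrist_force: [-0.0, -0.2, 0.1]
finger_gap: 0.0005
finger_force: 0.0
```

```bash
python3 look.py
```

```text
t 23.6 tcp box [-0.1493 -0.      0.185 ] yaw 121.83929933933517 F box [-0.1132 -0.1708  0.0663]
```

Request:
play_rows(increments=[[0, 0, -0.08, 0, 0, 0], [0.085, 0.052, -0.08, 0, 0, 0], [0.17, 0.105, -0.08, 0, 0, 0], [0.255, 0.157, -0.08, 0, 0, 0], [0.34, 0.21, -0.1, 0, 0, 0], [0.34, 0.21, -0.1, 0, 0, 0]])

```text
t: 24.2
ee_pos: [0.5491, -0.0271, 0.1836]
orientation: [-0.0, -0.274, 0.962, 0.0]
wrist_force: [-0.4, -0.3, 0.3]
finger_gap: 0.0002
finger_force: 0.0
```

```bash
python3 look.py
```

```text
t 24.2 tcp box [-0.1458  0.      0.1836] yaw 121.82734640289104 F box [-0.4923 -0.086   0.3284]
```

Request:
play_rows(increments=[[0.085, 0.052, 0, 0, 0, 0], [0.17, 0.105, 0, 0, 0, 0], [0.255, 0.157, 0, 0, 0, 0], [0.255, 0.157, 0, 0, 0, 0]])

```text
t: 24.6
ee_pos: [0.5516, -0.0255, 0.1836]
orientation: [-0.0, -0.274, 0.962, 0.0]
wrist_force: [0.1, 0.8, -0.2]
finger_gap: 0.0005
finger_force: 0.0
```

```bash
python3 look.py
```

```text
t 24.6 tcp box [-0.1428  0.0001  0.1836] yaw 121.83079161936534 F box [ 0.5313  0.6201 -0.1592]
```

Request:
play_rows(increments=[[0.085, 0.052, 0, 0, 0, 0], [0.17, 0.105, 0, 0, 0, 0], [0.17, 0.105, 0, 0, 0, 0]])

```text
t: 24.9
ee_pos: [0.5533, -0.0245, 0.1837]
orientation: [0.0, -0.274, 0.962, 0.0]
wrist_force: [-0.4, -0.3, 0.1]
finger_gap: 0.0006
finger_force: 0.0
```

Request:
play_rows(increments=[[0.085, 0.052, 0, 0, 0, 0], [0.17, 0.105, -0.02, 0, 0, 0], [0.17, 0.105, -0.02, 0, 0, 0]])

```text
t: 25.2
ee_pos: [0.5546, -0.0236, 0.1834]
orientation: [-0.001, -0.274, 0.962, 0.0]
wrist_force: [-2.9, -1.0, 2.6]
finger_gap: 0.0004
finger_force: 1.9
```

```bash
python3 look.py
```

```text
t 25.2 tcp box [-0.1393  0.0001  0.1834] yaw 121.8340969748695 F box [-2.9915  0.6212  2.6185]
```

Request:
play_rows(increments=[[0.043, 0.026, 0, 0, 0, 0], [0.085, 0.052, 0, 0, 0, 0], [0.085, 0.052, 0, 0, 0, 0]])

```text
t: 25.5
ee_pos: [0.5549, -0.0233, 0.1834]
orientation: [-0.001, -0.274, 0.962, 0.0]
wrist_force: [-7.6, -4.8, 2.9]
finger_gap: 0.0004
finger_force: 4.0
```

Request:
play_rows(increments=[[0.043, 0.026, 0, 0, 0, 0], [0.085, 0.052, 0, 0, 0, 0], [0.085, 0.052, 0, 0, 0, 0]])

```text
t: 25.8
ee_pos: [0.5556, -0.0229, 0.1834]
orientation: [-0.001, -0.274, 0.962, 0.0]
wrist_force: [-6.8, -5.6, 4.0]
finger_gap: 0.0003
finger_force: 4.5
```

```bash
python3 look.py
```

```text
t 25.8 tcp box [-0.1381  0.0002  0.1834] yaw 121.8310465022267 F box [-8.7475 -1.2196  3.9944]
```

Request:
play_rows(increments=[[0.043, 0.026, 0, 0, 0, 0], [0.085, 0.052, 0, 0, 0, 0], [0.085, 0.052, 0, 0, 0, 0]])

```text
t: 26.1
ee_pos: [0.5564, -0.0224, 0.1834]
orientation: [-0.001, -0.274, 0.962, 0.0]
wrist_force: [-6.9, -5.4, 4.3]
finger_gap: 0.0005
finger_force: 4.7
```

Request:
play_rows(increments=[[0.043, 0.026, 0, 0, 0, 0], [0.085, 0.052, 0, 0, 0, 0], [0.085, 0.052, 0, 0, 0, 0]])

```text
t: 26.4
ee_pos: [0.5572, -0.0219, 0.1834]
orientation: [-0.001, -0.274, 0.962, 0.0]
wrist_force: [-7.4, -5.3, 3.1]
finger_gap: 0.0007
finger_force: 4.7
```

```bash
python3 look.py
```

```text
t 26.4 tcp box [-0.1361  0.0002  0.1834] yaw 121.83275041786467 F box [-9.021  -0.6141  3.0883]
```

Request:
play_rows(increments=[[0.043, 0.026, 0, 0, 0, 0], [0.085, 0.052, 0, 0, 0, 0], [0.085, 0.052, 0, 0, 0, 0]])

```text
t: 26.7
ee_pos: [0.558, -0.0214, 0.1834]
orientation: [-0.001, -0.274, 0.962, 0.0]
wrist_force: [-8.0, -5.6, 3.2]
finger_gap: 0.0001
finger_force: 4.9
```

Request:
play_rows(increments=[[0.043, 0.026, 0, 0, 0, 0], [0.085, 0.052, 0, 0, 0, 0], [0.085, 0.052, 0, 0, 0, 0]])

```text
t: 27.0
ee_pos: [0.5586, -0.021, 0.1834]
orientation: [-0.002, -0.274, 0.962, 0.0]
wrist_force: [-10.3, -6.9, 4.1]
finger_gap: 0.0003
finger_force: 5.7
```

```bash
python3 look.py
```

```text
t 27.0 tcp box [-0.1345  0.0002  0.1834] yaw 121.83912519543595 F box [-12.4143  -0.4987   4.0847]
```

Request:
play_rows(increments=[[0.043, 0.026, 0, 0, 0, 0], [0.085, 0.052, 0, 0, 0, 0], [0.085, 0.052, 0, 0, 0, 0]])

```text
t: 27.3
ee_pos: [0.559, -0.0207, 0.1833]
orientation: [-0.002, -0.274, 0.962, -0.0]
wrist_force: [-12.7, -8.3, 5.5]
finger_gap: 0.0009
finger_force: 7.4
```

```bash
python3 look.py
```

```text
t 27.3 tcp box [-0.134   0.0002  0.1833] yaw 121.84078644402648 F box [-15.1506  -0.4618   5.4866]
```

Request:
play_rows(increments=[[0.043, 0.026, 0, 0, 0, 0], [0.06, 0.037, 0, 0, 0, 0], [0.06, 0.037, 0, 0, 0, 0]])

```text
t: 27.6
ee_pos: [0.5592, -0.0206, 0.1833]
orientation: [-0.003, -0.274, 0.962, -0.0]
wrist_force: [-14.2, -10.5, 7.1]
finger_gap: 0.0006
finger_force: 8.7
```

```bash
python3 look.py; python3 - <<'E'
from h import *
save('side10.png',cams.capture('side'))
b=cv2.imread('pics/side10.png')[140:200,270:350]
cv2.imwrite('pics/c10.png',cv2.resize(b,(800,600),interpolation=cv2.INTER_CUBIC))
E
```

```text
t 27.6 tcp box [-0.1337  0.0003  0.1833] yaw 121.8435120081996 F box [-17.5941  -1.4819   7.1435]
```

View pics/c10.png

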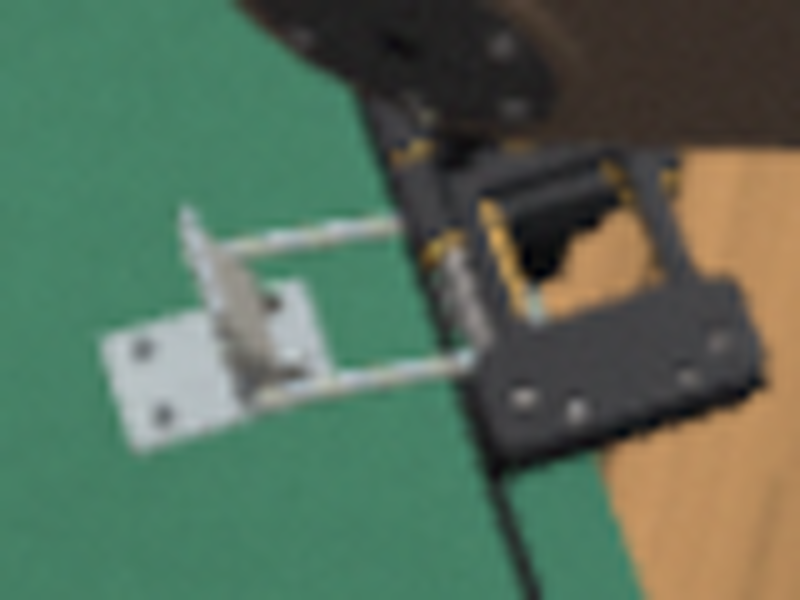

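Request:
play_rows(increments=[[-0.3, -0.19, 0, 0, 0, 0], [-0.9, -0.55, 0, 0, 0, 0], [-1.8, -1.1, 0, 0, 0, 0], [-1.8, -1.1, 3, 0, 0, 0], [-1.8, -1.1, 5.9, 0, 0, 0], [0, 0, 5.9, 0, 0, 0], [2, 1.2, 5.9, 0, 0, 0], [3.4, 2.1, 5.9, 0, 0, 0], [4.1, 2.5, 5.9, 0, 0, 0], [4.1, 2.5, 5.9, 0, 0, 0]])

```text
t: 28.65
ee_pos: [0.6026, 0.0057, 0.2421]
orientation: [-0.0, -0.274, 0.962, 0.0]
wrist_force: [-0.7, 0.7, 0.4]
finger_gap: 0.0005
finger_force: 0.0
```

```bash
python3 look.py w11.png handle_tip lever_pivot bail_bar keeper_throat
```

```text
t 28.65 tcp box [-0.083  -0.0001  0.2421] yaw 121.85775109759004 F box [-0.2111  0.9023  0.3686]
lever_pivot [318.2 251.6] 0.9 0.192 [-0.055   0.0002  0.192 ]
keeper_throat [319.1 159.2] 0.79 0.188 [-0.1207  0.0005  0.188 ]
keeper_throat [120.5 101.4] 0.64 0.188 [-0.1572 -0.1253  0.188 ]
```

Request:
play_rows(increments=[[0.34, 0.21, 0, 0, 0, 0], [0.68, 0.42, 0, 0, 0, 0], [0.94, 0.58, 0, 0, 0, 0], [1.19, 0.73, 0, 0, 0, 0], [1.45, 0.89, 0, 0, 0, 0], [1.45, 0.89, 0, 0, 0, 0]])

```text
t: 29.5
ee_pos: [0.6173, 0.0147, 0.2424]
orientation: [0.0, -0.274, 0.962, 0.0]
wrist_force: [-0.3, -0.5, 1.3]
finger_gap: 0.0002
finger_force: 0.0
```

```bash
python3 look.py
```

```text
t 29.5 tcp box [-0.0658 -0.0002  0.2424] yaw 121.83561643450639 F box [-0.5144 -0.3118  1.2521]
```

Request:
play_rows(increments=[[0.13, 0.08, 0, 0, 0, 0], [0.26, 0.16, 0, 0, 0, 0], [0.38, 0.235, 0, 0, 0, 0], [0.38, 0.235, 0, 0, 0, 0]])

```text
t: 29.9
ee_pos: [0.6207, 0.0167, 0.2424]
orientation: [-0.0, -0.274, 0.962, -0.0]
wrist_force: [-1.3, -1.2, 0.6]
finger_gap: 0.0009
finger_force: 0.7
```

Request:
play_rows(increments=[[0.13, 0.08, 0, 0, 0, 0], [0.26, 0.16, 0, 0, 0, 0], [0.38, 0.235, -0.1, 0, 0, 0], [0.38, 0.235, -0.1, 0, 0, 0]])

```text
t: 30.3
ee_pos: [0.6246, 0.0191, 0.2414]
orientation: [-0.0, -0.274, 0.962, 0.0]
wrist_force: [-2.7, -2.6, 1.6]
finger_gap: 0.0002
finger_force: 2.0
```

```bash
python3 look.py
```

```text
t 30.3 tcp box [-0.0573 -0.0002  0.2414] yaw 121.82462078831557 F box [-3.6222 -0.7795  1.6335]
```

Request:
play_rows(increments=[[0.22, 0.13, -0.1, 0, 0, 0], [0.43, 0.27, -0.21, 0, 0, 0], [0.63, 0.39, -0.31, 0, 0, 0], [0.83, 0.515, -0.41, 0, 0, 0], [1.02, 0.63, -0.53, 0, 0, 0], [1.21, 0.75, -0.65, 0, 0, 0], [1.21, 0.75, -0.65, 0, 0, 0]])

```text
t: 31.0
ee_pos: [0.6366, 0.0266, 0.2351]
orientation: [-0.0, -0.274, 0.962, -0.0]
wrist_force: [-4.7, -3.0, 2.2]
finger_gap: 0.0004
finger_force: 2.9
```

```bash
python3 look.py
```

```text
t 31.0 tcp box [-0.0432 -0.0002  0.2351] yaw 121.82918875430646 F box [-5.5576 -0.04    2.2166]
```

Request:
play_rows(increments=[[0.18, 0.11, -0.14, 0, 0, 0], [0.35, 0.215, -0.28, 0, 0, 0], [0.52, 0.32, -0.45, 0, 0, 0], [0.68, 0.42, -0.61, 0, 0, 0], [0.83, 0.51, -0.79, 0, 0, 0], [0.98, 0.6, -0.97, 0, 0, 0], [0.98, 0.6, -0.97, 0, 0, 0]])

```text
t: 31.7
ee_pos: [0.6464, 0.0326, 0.2251]
orientation: [-0.0, -0.274, 0.962, 0.0]
wrist_force: [-3.4, -2.3, 2.1]
finger_gap: 0.0006
finger_force: 1.7
```

```bash
python3 look.py
```

```text
t 31.7 tcp box [-0.0316 -0.0002  0.2251] yaw 121.82810961996218 F box [-4.1161 -0.1767  2.1399]
```

Request:
play_rows(increments=[[0.13, 0.08, -0.2, 0, 0, 0], [0.26, 0.16, -0.4, 0, 0, 0], [0.38, 0.23, -0.61, 0, 0, 0], [0.49, 0.3, -0.82, 0, 0, 0], [0.59, 0.36, -1.05, 0, 0, 0], [0.69, 0.425, -1.27, 0, 0, 0], [0.69, 0.425, -1.27, 0, 0, 0]])

```text
t: 32.4
ee_pos: [0.6536, 0.0372, 0.2121]
orientation: [0.0, -0.274, 0.962, 0.0]
wrist_force: [-0.5, 0.6, 0.1]
finger_gap: 0.0005
finger_force: 0.0
```

```bash
python3 look.py
```

```text
t 32.4 tcp box [-0.0231 -0.0001  0.2121] yaw 121.83224459353231 F box [-0.0706  0.748   0.0555]
```

Request:
play_rows(increments=[[0.08, 0.05, -0.25, 0, 0, 0], [0.15, 0.1, -0.5, 0, 0, 0], [0.2, 0.12, -0.75, 0, 0, 0], [0.24, 0.15, -1.0, 0, 0, 0], [0.26, 0.16, -1.25, 0, 0, 0], [0.26, 0.16, -1.25, 0, 0, 0]])

```text
t: 33.0
ee_pos: [0.6559, 0.0385, 0.1996]
orientation: [-0.0, -0.274, 0.962, 0.0]
wrist_force: [-0.2, 0.2, 0.2]
finger_gap: 0.0001
finger_force: 0.0
```

Request:
play_rows(increments=[[0, 0, -0.1, 0, 0, 0], [0, 0, -0.2, 0, 0, 0], [0, 0, -0.2, 0, 0, 0]])

```text
t: 33.3
ee_pos: [0.6561, 0.0385, 0.1986]
orientation: [0.0, -0.274, 0.962, -0.0]
wrist_force: [-1.6, 0.2, 3.6]
finger_gap: 0.0004
finger_force: 1.8
```

Request:
play_rows(increments=[[0, 0, -0.07, 0, 0, 0], [0, 0, -0.14, 0, 0, 0], [0, 0, -0.14, 0, 0, 0]])

```text
t: 33.6
ee_pos: [0.6562, 0.0385, 0.1981]
orientation: [0.001, -0.274, 0.962, -0.0]
wrist_force: [-2.9, -0.7, 11.6]
finger_gap: 0.0003
finger_force: 5.7
```

Request:
play_rows(increments=[[0, 0, 2, 0, 0, 0], [0, 0, 6, 0, 0, 0], [0, 0, 10, 0, 0, 0], [-4, -2.5, 12, 0, 0, 0], [-8, -5, 12, 0, 0, 0], [-12, -7.5, 12, 0, 0, 0], [-16, -10, 12, 0, 0, 0], [-20, -12, 12, 0, 0, 0], [-20, -12, 12, 0, 0, 0]])

```text
t: 34.5
ee_pos: [0.4525, -0.0827, 0.3172]
orientation: [-0.0, -0.273, 0.962, -0.0]
wrist_force: [1.0, -0.5, -0.4]
finger_gap: 0.0002
finger_force: 0.0
```

```bash
python3 look.py; python3 - <<'E'
from h import *
np.set_printoptions(precision=4,suppress=True)
Ti=np.linalg.inv(boxT([.6732,.0494,.5525]))
for n in('top','side'):
    c=cam(n);cams.capture(n)
    for t,z in(('handle_tip',.198),('bail_bar',.185),('keeper_throat',.185),('lever_pivot',.192)):
        for r in spotter.pinpoint(n,t)[:1]: print(n,t,round(r['conf'],2),(Ti@[*atz(c,r['uv'],z),1])[:2])
E
```

```text
t 34.5 tcp box [-0.2572  0.0034  0.3172] yaw 121.69197742584214 F box [ 0.587  -0.9654 -0.4481]
top handle_tip 0.71 [-0.0008 -0.0008]
top bail_bar 0.68 [-0.1156  0.0068]
top keeper_throat 0.41 [-0.1244  0.0028]
top lever_pivot 0.84 [-0.0701  0.0008]
side handle_tip 0.6 [-0.1138  0.0134]
side bail_bar 0.39 [-0.1164 -0.0102]
side keeper_throat 0.44 [-0.1149  0.0018]
side lever_pivot 0.55 [-0.0577  0.0013]
```

Handle is flat (tip at x ≈ 0), felt solid at home height, and the bar reads at the keeper with the gripper clear.

```bash
python3 -c "
from bench import env; print(env.finish_job())"
```

```text
the job is handed in; nothing more can be done
None
```

The job is handed in: the door was pressed into its gasket with about 22 N, the bail was drawn under the lip with about 18 N, and the lever was pushed over centre to its home height. The gripper is clear of the box. The final state was checked by feel and by the camera networks' position estimates only, and the hand-in returned no verdict.

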